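# Cover the teacup and set it on its saucer

### The job

A lunch guest is being served tea. Put the small knobbed lid on the handleless teacup where the cup stands on the table, then move the covered cup as one piece into the well of the round wooden saucer: cup upright, lid still fully seated. Leave the larger lid, which belongs to the soup bowl, where it lies.

Things in the scene. Friction and masses are not known exactly. Their poses are not given: they have to be found in the camera images.
- lid: Small teacup lid, blue ceramic, round, 58 mm across, 32 mm tall, 60 g, right way up. Origin: centre of underside, z up. Tapered plug (30 mm across at z 0, 42 mm at z 8 mm) drops into the cup's mouth; flange 58 mm across, z 8 to 13 mm, rests on the cup's rim; cylindrical knob 18 mm across, z 14 to 32 mm, to pinch from above. Seated, its origin is 72 mm above the cup's origin.
- cup: Empty handleless teacup, blue ceramic, round, 80 mm tall, 200 g, standing upright. Origin: centre of underside, z up. Foot 44 mm across; outside a straight 58 mm cylinder from z 22 mm to the rim at z 80 mm; mouth 51 mm across. Grip across the outside from above; with the lid on, the knob stands 24 mm above the rim. Not the white mug with a handle.
- saucer: Round brown wooden saucer, loose on the table, 112 mm across, 16 mm tall, 160 g. Origin: centre of underside, z up. Flat well about 58 mm across in its middle, floor at z 6 mm; from there a sloping rim rises to z 16 mm at the edge. With the cup's foot in the well, the cup's origin is 6 mm above the saucer's.
- big_lid: Larger lid of the soup bowl, same blue ceramic, 104 mm across, 32 mm tall, knob 38 mm across: leave it alone. Origin: centre of underside, z up. The four listed things stand in any order in a row across the table, some 0.2 m apart (at least 0.13 m between centres).
There are look-alikes about, which are no part of the job. Leave any red look-alike of the cup alone. What is shaped like the lid but purple is not meant.

How it is judged:
By the outcome, as a careful person would: the job done as asked, in the order asked, and still so for the second after the job is handed in, with the robot touching nothing.
It also fails if it takes over 67 s, if anything falls off the work surface, if the arm or the gripper's body presses on something with over 40 N, if the wrist force passes 120 N, or if a joint passes its speed limit or range.

### The arm

A 6-joint arm with a two-finger parallel gripper is mounted at the origin on the work surface. World frame = base frame: x ahead of the robot, y to its left, z up, the work surface at z = 0. Lengths are in m, angles in degrees, forces in N, time in s.
With the tool pointing down it reaches from about 0.35 to 0.925 m from the base axis. Payload 6.4 kg.
Tool frame: the origin (TCP) lies at the very end of the fingers, on their centre line; the grasp point (between the pads) lies 19 mm behind it (env.pinch_z is the distance from the TCP to the grasp point, in m); z points along the fingers, y is the line along which they close (so a half turn about z gives the same grasp; the last joint's range is limited). The gripper opens to 94 mm and grips with 3 to 60 N. Pads are 16 mm wide; open, the fingers measure 119 mm over their backs; the gripper's body (75 mm by 177 mm) begins 78 mm behind the grasp point.
Start: joints at [62.103, 14.043, 89.255, -0, 76.702, -9.975], TCP at [0.2, 0.618, 0.205] pointing down, gripper open.
Joint ranges: [-179.41, 179.41], [-58.25, 129.5], [7.25, 145.43], [-54.29, 234.29], [11.92, 165.04], [-157.13, 157.13]. Speed limits (degrees/s): [147.25, 147.25, 180, 180, 180, 180].

### API

Orientations are given as a 3x3 rotation matrix whose columns are the frame's x, y, z axes.
In Python, from plant import env, optics gives the robot as it stands.
- The arm moves only by the tool drive_tool, never from a script. Its arguments are lists of equal length, an entry for each row: "xyz": the shift along the tool's x, y, z in cm, a list of three; "twist": the turn, a rotation vector about the tool's x, y, z in rad, a list of three. A call has exactly 8 rows; each row shifts and turns the commanded pose from where the row before left it, along the tool's axes as they then stand; what a row does not reach is not made up. A row lasts 1/12 s, in which the tool goes at most 41.7 mm and 7.16 degrees, less where a joint would pass 70% of its speed; a pose out of reach is approached as far as the arm can. A call is refused whole if a number of a shift passes 4.17 or a number of a turn 0.125, either way. A call with a gripper value outside its range is refused whole. "fingers" is the gripper's target within -1 to 1 (shut at 1, half-way at 0, fully open at -1), set as the call begins (left out, the last holds). The fingers move at their own pace and stop on an object; "newtons" is the grip in N (left out, the last holds). Time passes only in rows, so rows that do not move let the fingers close, or fill a call up. It gives the time, the measured TCP pose, the force, the opening and the grip force at its end, in the units of the state.
- env.observe(): the state, without advancing time (a new reading comes with each control period).
- optics.capture(name): name is "scene" or "top" or "wrist"; returns the picture (420x560x3 uint8, red, green, blue); there is no depth.
- optics.get_calibration(name): a dict with "fx", "fy", "cx", "cy" (pixels), "R" (3x3) and "t" (3): a world point X has camera coordinates R X + t. Camera axes: x right, y down, z forward; pixel columns grow to the right and rows downward; lengths in m; the calibration is good to about 2 mm. A picture is of the moment at which its call begins: read the wrist's pose just before it. get_calibration takes no time and is no camera call; for the wrist camera it gives the pose at the moment of the call.
- env.hand_in(): hands the job in; it is judged then, once.
The state is a dict: "time_s": time; "qpos": joint angles; "joint_velocities": joint speeds; "effort": joint torques, N m; "ee_pos": TCP position; "eef_rot": TCP orientation; "contact_force": force on the tool from outside, world axes, zero at the start; "torque": the same for the moment, N m; "gripper_width": finger opening in m; "grip_force": force on a finger pad.
Only numpy, scipy, OpenCV 4.12 (cv2) and the standard library are available. Lean on these libraries where they do the work, as an engineer would, in place of code of your own. Each camera call takes 0.05 s, during which the arm holds its last target. There are 200 camera calls.

## Working session

There is one attempt and no reset: what is moved stays moved. The work goes in short steps, Python scripts to look and compute and a tool call to move; the robot and the scene stay as the last step left them, time stands still between calls to the robot, and variables do not carry over. Pictures are saved under pics/ and viewed, at most 10 in all, crops included, and the job is handed in when it is done.

Besides the shell and the picture viewer there is one more tool, called after "Emit:" in YAML: its name, and indented under it one key for each argument. drive_tool: Moves the arm, as the interface text tells. Its arguments: {"type":"object","properties":{"xyz":{"type":"array","items":{"type":"array","items":{"type":"number"}}},"twist":{"type":"array","items":{"type":"array","items":{"type":"number"}}},"fingers":{"type":"number"},"newtons":{"type":"number"}},"required":["xyz","twist"]}

```bash
mkdir -p pics
python3 - <<'E'
from plant import env, optics
import cv2, numpy as np
s=env.observe(); print(s['time_s'],s['ee_pos'],np.round(s['eef_rot'],3).tolist(),s['gripper_width'],env.pinch_z)
for n in ("top","scene"):
    im=optics.capture(n); cv2.imwrite(f'pics/{n}0.png',im[:,:,::-1])
    c=optics.get_calibration(n); print(n,c)
E
```

```text
0.0 [0.19972054 0.61793758 0.20436778] [[-0.951, 0.308, -0.001], [0.308, 0.951, -0.002], [0.0, -0.002, -1.0]] 0.0940486119932294 0.0188
top {'fx': 382.80902030278503, 'fy': 382.80902030278503, 'cx': 281.6303407086903, 'cy': 214.22397258502903, 'R': array([[-3.94086321e-03, -9.99992158e-01,  3.91485873e-04],
       [-9.94917116e-01,  3.88147046e-03, -1.00622391e-01],
       [ 1.00620082e-01, -7.86035076e-04, -9.94924611e-01]]), 't': array([-0.01367578,  0.52779337,  0.72397988])}
scene {'fx': 408.88724134388724, 'fy': 408.88724134388724, 'cx': 273.97966346998396, 'cy': 209.29513996142666, 'R': array([[-0.88891491,  0.45801786,  0.00706494],
       [ 0.32409233,  0.63974399, -0.69691591],
       [-0.32371969, -0.61720925, -0.71711805]]), 't': array([ 0.47127745, -0.13698938,  1.0291541 ])}
```

View pics/top0.png

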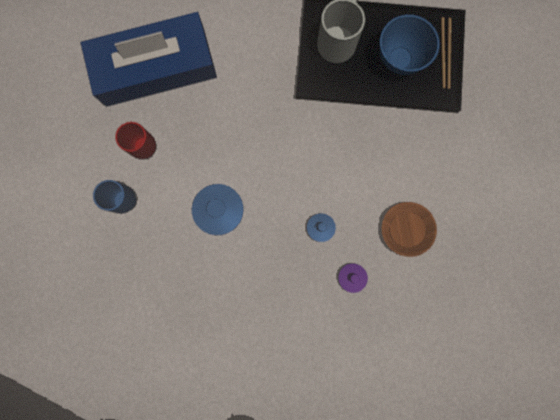

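View pics/scene0.png

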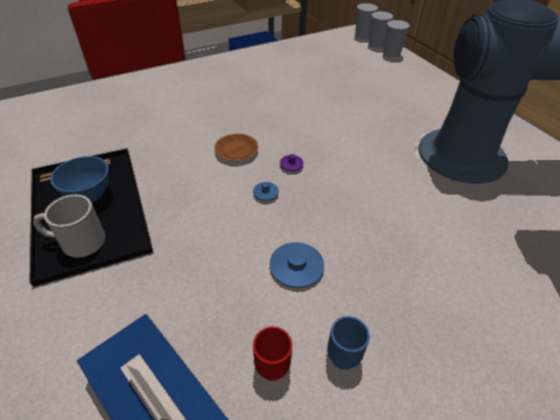

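Top view: cup rim at about (109,195), big lid (218,209), small lid (321,227) and saucer (409,229). The look-alikes are the red cup (131,138) and the purple lid (352,278).

```bash
cat > h.py <<'E'
import cv2, numpy as np
from plant import env, optics
def ray(c,uv,z):
    d=c['R'].T@np.array([(uv[0]-c['cx'])/c['fx'],(uv[1]-c['cy'])/c['fy'],1.]); o=-c['R'].T@c['t']
    return o+d*(z-o[2])/d[2]
def blobs(im,kind,amin=150):
    h=cv2.cvtColor(im,cv2.COLOR_RGB2HSV)
    lo,hi={'blue':((100,90,30),(122,255,255)),'brown':((4,90,40),(18,255,255))}[kind]
    m=cv2.morphologyEx(cv2.inRange(h,lo,hi),cv2.MORPH_CLOSE,np.ones((5,5)))
    cs=cv2.findContours(m,cv2.RETR_EXTERNAL,cv2.CHAIN_APPROX_NONE)[0]
    return [c for c in cs if cv2.contourArea(c)>amin]
def circ(c,cnt,z):
    "contour cast onto plane z: minimal enclosing circle, ellipse centre"
    P=np.array([ray(c,p[0],z)[:2] for p in cnt],np.float32)
    (x,y),r=cv2.minEnclosingCircle(P); e=cv2.fitEllipse(P)
    return np.round([x,y,2*r,*e[0],*e[1]],4).tolist()
def totool(p):
    "world shift to point p from TCP, in tool axes, cm"
    s=env.observe(); return np.round(s['eef_rot'].T@(np.array(p)-s['ee_pos'])*100,2).tolist()
E
python3 - <<'E'
from h import *
im=cv2.imread('pics/top0.png')[:,:,::-1].copy(); c=optics.get_calibration('top')
for k,zs in (('blue',(.013,.08)),('brown',(.016,))):
    for b in blobs(im,k):
        u,v,w,h=cv2.boundingRect(b)
        print(k,(u,v,w,h),cv2.contourArea(b),[circ(c,b,z) for z in zs])
w=optics.get_calibration('wrist'); s=env.observe()
print('cam in tool',np.round(s['eef_rot'].T@(-w['R'].T@w['t']-s['ee_pos']),4),'cam axes in tool',np.round(s['eef_rot'].T@w['R'].T,3).tolist(),w['fx'])
E
```

```text
blue (307, 214, 28, 27) 535.0 [[0.5031, -0.0933, 0.0548, 0.5026, -0.0935, 0.0514, 0.0529], [0.4987, -0.0865, 0.05, 0.4982, -0.0866, 0.0468, 0.0482]]
blue (193, 185, 50, 49) 1870.5 [[0.5399, 0.1132, 0.1003, 0.5401, 0.113, 0.0972, 0.0986], [0.5322, 0.1018, 0.0914, 0.5324, 0.1017, 0.0887, 0.0899]]
blue (379, 14, 62, 61) 2806.0 [[0.8859, -0.281, 0.1372, 0.887, -0.2823, 0.1239, 0.1332], [0.8476, -0.2576, 0.1251, 0.8486, -0.2588, 0.113, 0.1215]]
blue (81, 13, 131, 86) 7325.5 [[0.8671, 0.2661, 0.2767, 0.8605, 0.2645, 0.1549, 0.2946], [0.8305, 0.2413, 0.2523, 0.8245, 0.2398, 0.1412, 0.2686]]
brown (381, 202, 56, 54) 2263.5 [[0.4989, -0.2671, 0.1093, 0.4993, -0.2672, 0.1058, 0.1071]]
brown (115, 125, 41, 33) 441.0 [[0.6772, 0.282, 0.0873, 0.6797, 0.2807, 0.0471, 0.0806]]
brown (441, 17, 11, 72) 623.0 [[0.8661, -0.3631, 0.1555, 0.8797, -0.3591, 0.021, 0.2111]]
cam in tool [ 0.069  -0.0004 -0.1806] cam axes in tool [[-0.001, -0.972, -0.235], [1.0, -0.001, -0.0], [-0.0, -0.235, 0.972]] 293.45679537806694
```

Emit:
drive_tool:
  xyz:
    - [-2.5,-2.9,0]
    - [-2.5,-2.9,0]
    - [-2.5,-2.9,0]
    - [-2.5,-2.9,0]
    - [-2.5,-2.9,0]
    - [-2.5,-2.9,0]
    - [-2.5,-2.9,0]
    - [-2.5,-2.9,0]
  twist:
    - [0,0,0]
    - [0,0,0]
    - [0,0,0]
    - [0,0,0]
    - [0,0,0]
    - [0,0,0]
    - [0,0,0]
    - [0,0,0]
  fingers: -1
  newtons: 15

```text
time_s: 0.77
ee_pos: [0.3189, 0.3344, 0.2051]
eef_rot: [[-0.952, 0.307, -0.0], [0.307, 0.952, -0.0], [0.0, -0.0, -1.0]]
contact_force: [0.9, -0.4, 0.7]
gripper_width: 0.0939
grip_force: 0.0
```

Emit:
drive_tool:
  xyz:
    - [-2.55,-2.9,0]
    - [-2.55,-2.9,0]
    - [-2.55,-2.9,0]
    - [-2.55,-2.9,0]
    - [-2.55,-2.9,0]
    - [-2.55,-2.9,0]
    - [-2.55,-2.9,0]
    - [-2.55,-2.9,0]
  twist:
    - [0,0,0]
    - [0,0,0]
    - [0,0,0]
    - [0,0,0]
    - [0,0,0]
    - [0,0,0]
    - [0,0,0]
    - [0,0,0]

```text
time_s: 1.43
ee_pos: [0.4417, 0.0508, 0.2053]
eef_rot: [[-0.951, 0.308, 0.0], [0.308, 0.951, 0.0], [-0.0, 0.0, -1.0]]
contact_force: [0.4, 0.5, -0.3]
gripper_width: 0.0942
grip_force: 0.0
```

Emit:
drive_tool:
  xyz:
    - [-2.55,-2.9,0]
    - [-2.55,-2.9,0]
    - [-2.55,-2.9,0]
    - [-2.0,-2.6,1.5]
    - [0,0,3]
    - [0,0,3]
    - [0,0,1]
    - [0,0,0]
  twist:
    - [0,0,0]
    - [0,0,0]
    - [0,0,0]
    - [0,0,0]
    - [0,0,0]
    - [0,0,0]
    - [0,0,0]
    - [0,0,0]

```text
time_s: 2.1
ee_pos: [0.4962, -0.0836, 0.1172]
eef_rot: [[-0.951, 0.308, -0.007], [0.308, 0.951, 0.003], [0.007, 0.001, -1.0]]
contact_force: [-1.0, 0.7, 0.7]
gripper_width: 0.0942
grip_force: 0.0
```

Run:
```python
from h import *
c=optics.get_calibration('wrist'); im=optics.capture('wrist'); cv2.imwrite('pics/w1.png',im[:,:,::-1])
for b in blobs(im,'blue',400):
    print(cv2.boundingRect(b),[circ(c,b,z) for z in (.013,)])
print(env.observe()['ee_pos'])
t=cv2.imread('pics/top0.png')[:,:,::-1].copy(); h=cv2.cvtColor(t,cv2.COLOR_RGB2HSV)
for p in ((109,195),(95,195),(110,182),(125,200),(321,227)): print(p,h[p[1],p[0]])
ct=optics.get_calibration('top'); print('cup',ray(ct,(109,195),.08))
```

```text
(245, 197, 55, 54) [[0.5022, -0.0936, 0.0561, 0.5021, -0.0938, 0.0545, 0.055]]
(431, 143, 107, 103) [[0.5388, 0.1133, 0.1049, 0.5393, 0.1133, 0.101, 0.1037]]
[ 0.49774798 -0.08399761  0.11953722]
(109, 195) [110  74  72]
(95, 195) [111  63  69]
(110, 182) [111  66  62]
(125, 200) [110  61  63]
(321, 227) [107 102 128]
cup [0.5589212  0.30000037 0.08      ]
```

View pics/w1.png

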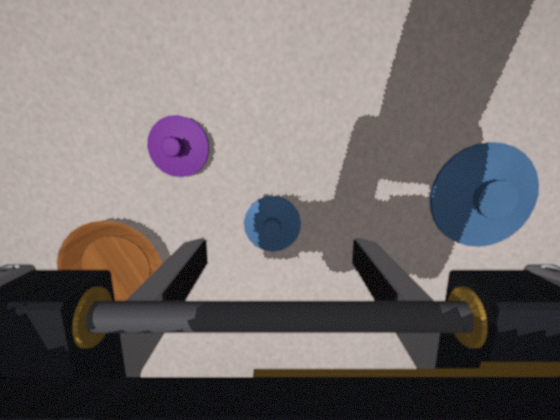

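Emit:
drive_tool:
  xyz:
    - [-0.7,-0.8,2]
    - [0,0,2]
    - [0,0,2]
    - [0,0,1.5]
    - [0,0,1]
    - [0,0,0.5]
    - [0,0,0]
    - [0,0,0]
  twist:
    - [0,0,0]
    - [0,0,0]
    - [0,0,0]
    - [0,0,0]
    - [0,0,0]
    - [0,0,0]
    - [0,0,0]
    - [0,0,0]
  fingers: 0

```text
time_s: 2.82
ee_pos: [0.5039, -0.0945, 0.0317]
eef_rot: [[-0.952, 0.307, 0.002], [0.307, 0.952, -0.001], [-0.002, -0.0, -1.0]]
contact_force: [-0.8, 0.3, -0.2]
gripper_width: 0.0474
grip_force: 0.0
```

Emit:
drive_tool:
  xyz:
    - [0.18,0,0.5]
    - [0,0,0.5]
    - [0,0,0.3]
    - [0,0,0.2]
    - [0,0,0]
    - [0,0,0]
    - [0,0,0]
    - [0,0,0]
  twist:
    - [0,0,0]
    - [0,0,0]
    - [0,0,0]
    - [0,0,0]
    - [0,0,0]
    - [0,0,0]
    - [0,0,0]
    - [0,0,0]

```text
time_s: 3.48
ee_pos: [0.5013, -0.0938, 0.0156]
eef_rot: [[-0.951, 0.308, 0.0], [0.308, 0.951, -0.0], [-0.0, -0.0, -1.0]]
contact_force: [-0.3, -0.0, 0.1]
gripper_width: 0.047
grip_force: 0.0
```

Emit:
drive_tool:
  xyz:
    - [0,0,0]
    - [0,0,0]
    - [0,0,0]
    - [0,0,0]
    - [0,0,0]
    - [0,0,0]
    - [0,0,0]
    - [0,0,0]
  twist:
    - [0,0,0]
    - [0,0,0]
    - [0,0,0]
    - [0,0,0]
    - [0,0,0]
    - [0,0,0]
    - [0,0,0]
    - [0,0,0]
  fingers: 1
  newtons: 15

```text
time_s: 4.15
ee_pos: [0.5012, -0.0937, 0.0155]
eef_rot: [[-0.951, 0.308, 0.0], [0.308, 0.951, 0.0], [-0.0, 0.0, -1.0]]
contact_force: [0.6, 0.9, 0.6]
gripper_width: 0.0176
grip_force: 15.0
```

Emit:
drive_tool:
  xyz:
    - [0,0,-1]
    - [0,0,-2]
    - [0,0,-3]
    - [0,0,-3]
    - [0,0,-3]
    - [0.3,1.5,-2]
    - [0.4,3,0]
    - [0.4,3,0]
  twist:
    - [0,0,0]
    - [0,0,0]
    - [0,0,0]
    - [0,0,0]
    - [0,0,0]
    - [0,0,0]
    - [0,0,0]
    - [0,0,0]

```text
time_s: 4.82
ee_pos: [0.5151, -0.019, 0.1584]
eef_rot: [[-0.951, 0.31, 0.005], [0.31, 0.951, -0.001], [-0.005, 0.0, -1.0]]
contact_force: [-0.6, 0.6, -0.8]
gripper_width: 0.0175
grip_force: 15.0
```

Emit:
drive_tool:
  xyz:
    - [0.4,3,0]
    - [0.4,3,0]
    - [0.4,3.5,0]
    - [0.4,3.5,0]
    - [0.4,3.5,0]
    - [0.4,3,0]
    - [0.1,1.5,0]
    - [0,0.8,0]
  twist:
    - [0,0,0]
    - [0,0,0]
    - [0,0,0]
    - [0,0,0]
    - [0,0,0]
    - [0,0,0]
    - [0,0,0]
    - [0,0,0]

```text
time_s: 5.48
ee_pos: [0.5571, 0.1978, 0.1559]
eef_rot: [[-0.952, 0.305, 0.0], [0.305, 0.952, -0.0], [-0.0, 0.0, -1.0]]
contact_force: [-0.2, -1.2, -0.3]
gripper_width: 0.0174
grip_force: 15.0
```

Run:
```python
from h import *
optics.capture('wrist')
s=env.observe(); print(s['ee_pos'],s['gripper_width'])
c=optics.get_calibration('wrist'); im=optics.capture('wrist'); cv2.imwrite('pics/w2.png',im[:,:,::-1])
np.savez('w2.npz',**c)
h=cv2.cvtColor(im,cv2.COLOR_RGB2HSV)
u=(c['R']@np.array([.559,.3,.08])+c['t']); u=(u[0]/u[2]*c['fx']+c['cx'],u[1]/u[2]*c['fy']+c['cy']); print('pred',u)
```

```text
[0.55737632 0.19772613 0.15582037] 0.017566885926719965
pred (np.float64(390.96815820516593), np.float64(189.20131365188433))
```

View pics/w2.png

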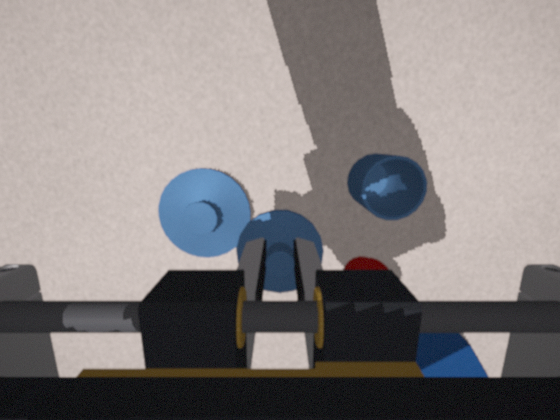

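Wrist view: rim at about (394,188) against a prediction of (391,189), and the lid is held level at (280,250). I'll fit the rim arc and the held lid.

```bash
cat >> h.py <<'E'
def fitc(P):
    A=np.c_[2*P,np.ones(len(P))]; s=np.linalg.lstsq(A,(P**2).sum(1),rcond=None)[0]
    return np.round([s[0],s[1],2*np.sqrt(s[2]+s[0]**2+s[1]**2)],4).tolist()
E
python3 - <<'E'
from h import *
im=cv2.imread('pics/w2.png')[:,:,::-1].copy(); c=dict(np.load('w2.npz'))
h=cv2.cvtColor(im,cv2.COLOR_RGB2HSV); m=cv2.inRange(h,(98,80,20),(125,255,255))
for b in cv2.findContours(cv2.morphologyEx(m,cv2.MORPH_CLOSE,np.ones((5,5))),0,cv2.CHAIN_APPROX_NONE)[0]:
    if cv2.contourArea(b)<500: continue
    x,y,w,hh=cv2.boundingRect(b); print((x,y,w,hh))
    if x>330 and y<200:
        p=b[:,0]; p=p[p[:,0]>392]; print('cup',fitc(np.array([ray(c,q,.08)[:2] for q in p])))
    if x<250 and y>200 or (x<200):
        p=b[:,0]; p=p[(p[:,0]<262)&(p[:,1]>200)|(p[:,0]>318)]
        p=p[(p[:,0]>236)&(p[:,1]<262)&(p[:,0]<326)]
        print('lid?',len(p),fitc(np.array([ray(c,q,.1559-.0025-.001)[:2] for q in p])) if len(p)>9 else '')
print(env.observe()['ee_pos'])
E
```

```text
(413, 332, 75, 62)
(159, 169, 163, 123)
lid? 103 [0.5515, 0.2001, 0.0529]
(348, 155, 78, 65)
cup [0.559, 0.3026, 0.055]
[0.55719699 0.19632038 0.15562695]
```

Run:
```python
from h import *
im=cv2.imread('pics/w2.png')[:,:,::-1].copy(); c=dict(np.load('w2.npz'))
h=cv2.cvtColor(im,cv2.COLOR_RGB2HSV); m=cv2.inRange(h,(98,80,20),(125,255,255))
b=[b for b in cv2.findContours(cv2.morphologyEx(m,cv2.MORPH_CLOSE,np.ones((5,5))),0,cv2.CHAIN_APPROX_NONE)[0] if cv2.boundingRect(b)[0]==159][0][:,0]
for p in (b[(b[:,0]>262)&(b[:,1]<255)],b[(b[:,0]>262)&((b[:,1]<240)|(b[:,1]>286))]):
    print(len(p),fitc(p.astype(float)),fitc(np.array([ray(c,q,.1524)[:2] for q in p])))
```

```text
Traceback (most recent call last):
  File "h.py", line 21, in fitc
    A=np.c_[2*P,np.ones(len(P))]; s=np.linalg.lstsq(A,(P**2).sum(1),rcond=None)[0]
                                                      ~~~~~~~~~~^^^
numpy.exceptions.AxisError: axis 1 is out of bounds for array of dimension 1
```

Run:
```python
from h import *
im=cv2.imread('pics/w2.png')[:,:,::-1].copy(); c=dict(np.load('w2.npz'))
h=cv2.cvtColor(im,cv2.COLOR_RGB2HSV); m=cv2.inRange(h,(98,80,20),(125,255,255))
b=[b for b in cv2.findContours(cv2.morphologyEx(m,cv2.MORPH_CLOSE,np.ones((5,5))),0,cv2.CHAIN_APPROX_NONE)[0] if cv2.boundingRect(b)[0]==159 and cv2.contourArea(b)>900][0][:,0]
p=b[(b[:,0]>262)&((b[:,1]<238)|((b[:,0]>318)&(b[:,1]<262)))]
print(len(p),p[::6].tolist(),fitc(p.astype(float)),fitc(np.array([ray(c,q,.1524)[:2] for q in p])))
```

```text
95 [[263, 237], [301, 237], [320, 258], [321, 252], [321, 246], [320, 240], [318, 234], [314, 228], [309, 222], [303, 217], [297, 214], [291, 212], [285, 210], [279, 211], [273, 211], [267, 213]] [285.7043, 244.4957, 66.9931] [0.5547, 0.2022, 0.0452]
```

Emit:
drive_tool:
  xyz:
    - [0.4,1.2,0]
    - [0.8,2.5,0]
    - [0.8,2.5,0]
    - [0.7,2.4,0]
    - [0.4,1.2,0.8]
    - [0.04,0.27,1.5]
    - [0,0,1.5]
    - [0,0,0.7]
  twist:
    - [0,0,0]
    - [0,0,0]
    - [0,0,0]
    - [0,0,0]
    - [0,0,0]
    - [0,0,0]
    - [0,0,0]
    - [0,0,0]

```text
time_s: 6.25
ee_pos: [0.5564, 0.2999, 0.1066]
eef_rot: [[-0.951, 0.309, -0.005], [0.309, 0.951, -0.002], [0.004, -0.004, -1.0]]
contact_force: [-1.0, -0.0, -0.0]
gripper_width: 0.0171
grip_force: 15.0
```

Run:
```python
from h import *
optics.capture('scene');optics.capture('scene')
s=env.observe(); print(s['ee_pos'],s['gripper_width'],s['contact_force'])
im=optics.capture('scene'); cv2.imwrite('pics/s3.png',cv2.resize(im[240:420,220:460,::-1],None,fx=3,fy=3))
```

```text
[0.55651729 0.29982055 0.10732505] 0.017216637658804265 [-0.07502339  0.15382016 -1.14759524]
```

View pics/s3.png

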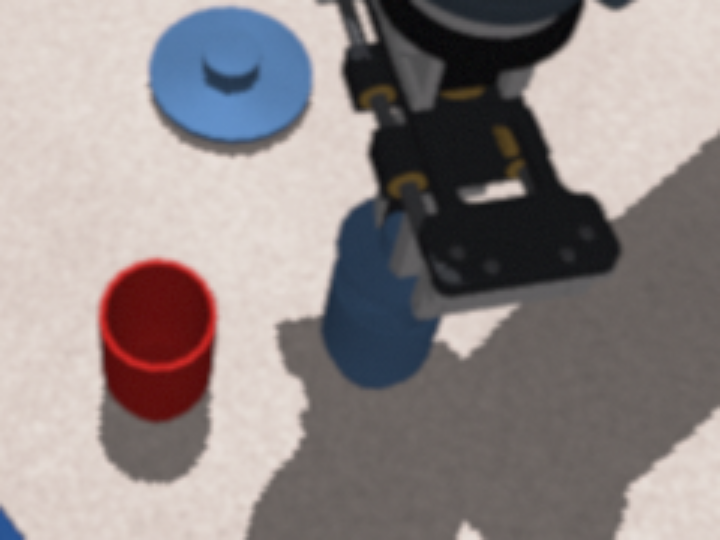

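The lid hangs over the cup: lid flange around (385,235) in the crop, cup below it at (380,320). I'll correct by about 2 mm and lower.

Emit:
drive_tool:
  xyz:
    - [-0.08,0.24,0]
    - [0,0,0]
    - [0,0,0.4]
    - [0,0,0.4]
    - [0,0,0.4]
    - [0,0,0.3]
    - [0,0,0.2]
    - [0,0,0]
  twist:
    - [0,0,0]
    - [0,0,0]
    - [0,0,0]
    - [0,0,0]
    - [0,0,0]
    - [0,0,0]
    - [0,0,0]
    - [0,0,0]
  newtons: 8

```text
time_s: 7.07
ee_pos: [0.5592, 0.3035, 0.0926]
eef_rot: [[-0.952, 0.308, -0.001], [0.308, 0.952, -0.0], [0.001, -0.001, -1.0]]
contact_force: [-0.7, 0.7, -1.6]
gripper_width: 0.0176
grip_force: 8.0
```

Emit:
drive_tool:
  xyz:
    - [0.06,-0.12,0.1]
    - [0,0,0.1]
    - [0,0,0.1]
    - [0,0,0.1]
    - [0,0,0.1]
    - [0,0,0.05]
    - [0,0,0]
    - [0,0,0]
  twist:
    - [0,0,0]
    - [0,0,0]
    - [0,0,0]
    - [0,0,0]
    - [0,0,0]
    - [0,0,0]
    - [0,0,0]
    - [0,0,0]

```text
time_s: 7.73
ee_pos: [0.5587, 0.3027, 0.0879]
eef_rot: [[-0.951, 0.308, -0.0], [0.308, 0.951, -0.0], [0.0, -0.0, -1.0]]
contact_force: [-0.2, 1.1, -0.8]
gripper_width: 0.0176
grip_force: 8.0
```

Emit:
drive_tool:
  xyz:
    - [0,0,0.05]
    - [0,0,0.05]
    - [0,0,0.05]
    - [0,0,0]
    - [0,0,0]
    - [0,0,0]
    - [0,0,0]
    - [0,0,0]
  twist:
    - [0,0,0]
    - [0,0,0]
    - [0,0,0]
    - [0,0,0]
    - [0,0,0]
    - [0,0,0]
    - [0,0,0]
    - [0,0,0]

```text
time_s: 8.4
ee_pos: [0.5593, 0.3028, 0.0875]
eef_rot: [[-0.952, 0.308, 0.001], [0.308, 0.952, 0.0], [-0.001, 0.001, -1.0]]
contact_force: [-1.9, -1.1, 4.2]
gripper_width: 0.0177
grip_force: 8.0
```

Emit:
drive_tool:
  xyz:
    - [0,0,0]
    - [0,0,0]
    - [0,0,0]
    - [0,0,0]
    - [0,0,0]
    - [0,0,-0.5]
    - [0,0,-1]
    - [0,0,-1.5]
  twist:
    - [0,0,0]
    - [0,0,0]
    - [0,0,0]
    - [0,0,0]
    - [0,0,0]
    - [0,0,0]
    - [0,0,0]
    - [0,0,0]
  fingers: 0

```text
time_s: 9.07
ee_pos: [0.5579, 0.3024, 0.116]
eef_rot: [[-0.951, 0.308, -0.002], [0.308, 0.951, -0.001], [0.002, -0.002, -1.0]]
contact_force: [0.3, 0.1, 0.1]
gripper_width: 0.047
grip_force: 0.0
```

Emit:
drive_tool:
  xyz:
    - [0,0,-2]
    - [0,0,-2.5]
    - [0,0,-2.5]
    - [0,0,-1]
    - [0,0,0]
    - [0,0,0]
    - [0,0,0]
    - [0,0,0]
  twist:
    - [0,0,0]
    - [0,0,0]
    - [0,0,0]
    - [0,0,0]
    - [0,0,0]
    - [0,0,0]
    - [0,0,0]
    - [0,0,0]
  fingers: -1

```text
time_s: 9.73
ee_pos: [0.5577, 0.3023, 0.1942]
eef_rot: [[-0.951, 0.308, -0.003], [0.308, 0.951, -0.001], [0.003, -0.002, -1.0]]
contact_force: [-0.4, 0.1, -0.3]
gripper_width: 0.0931
grip_force: 0.0
```

Run:
```python
from h import *
s=env.observe(); print(s['time_s'],s['ee_pos'],s['gripper_width'],s['contact_force'])
c=optics.get_calibration('wrist'); im=optics.capture('wrist')
h=cv2.cvtColor(im,cv2.COLOR_RGB2HSV); m=cv2.inRange(h,(98,80,20),(125,255,255))
for b in cv2.findContours(cv2.morphologyEx(m,cv2.MORPH_CLOSE,np.ones((5,5))),0,cv2.CHAIN_APPROX_NONE)[0]:
    if cv2.contourArea(b)>800: print(cv2.boundingRect(b),circ(c,b,.085))
sc=optics.capture('scene')
cv2.imwrite('pics/m4.png',np.hstack([cv2.resize(im[:,140:420,::-1],(400,600)),cv2.resize(sc[270:390,300:380,::-1],(400,600))]))
```

```text
9.7333 [0.55766638 0.30226668 0.19421464] 0.09307052454981415 [-0.39664657  0.14837245 -0.28169227]
(273, 332, 113, 37) [0.7483, 0.3001, 0.1299, 0.7347, 0.3161, 0.0487, 0.1331]
(96, 192, 81, 77) [0.5297, 0.1557, 0.0834, 0.5299, 0.1557, 0.0807, 0.0824]
(254, 181, 55, 61) [0.5559, 0.3033, 0.0627, 0.5567, 0.3032, 0.0542, 0.0618]
```

View pics/m4.png

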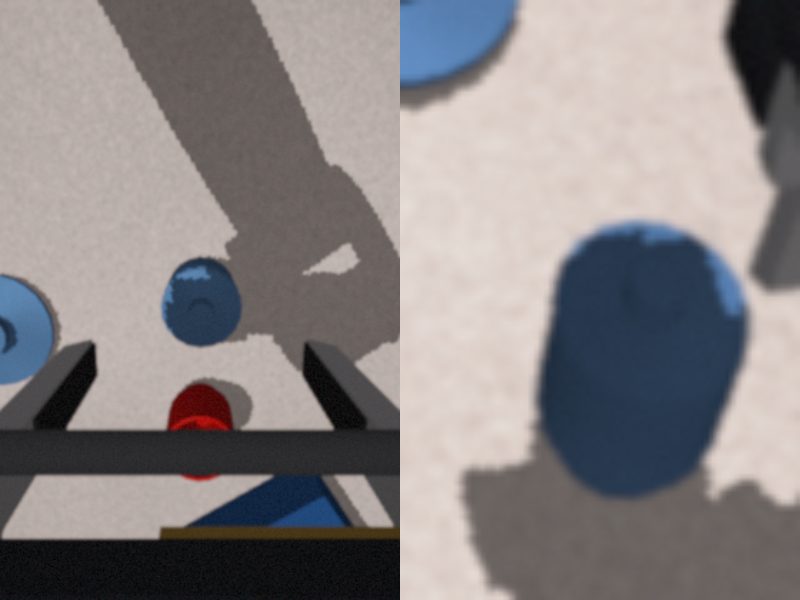

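The lid sits level and concentric: flange at about (202,300) in the left crop, with no step or tilt in the scene crop. Now I'll grip the cup body.

Emit:
drive_tool:
  xyz:
    - [0,0,2]
    - [0,0,3]
    - [0,0,3]
    - [0,0,3]
    - [0,0,2.5]
    - [0,0,1.3]
    - [0,0,0.5]
    - [0,0,0]
  twist:
    - [0,0,0]
    - [0,0,0]
    - [0,0,0]
    - [0,0,0]
    - [0,0,0]
    - [0,0,0]
    - [0,0,0]
    - [0,0,0]

```text
time_s: 10.5
ee_pos: [0.558, 0.3024, 0.0422]
eef_rot: [[-0.951, 0.308, -0.002], [0.308, 0.951, -0.001], [0.002, -0.001, -1.0]]
contact_force: [-0.4, -1.1, 0.3]
gripper_width: 0.0943
grip_force: 0.0
```

Emit:
drive_tool:
  xyz:
    - [0,0,0]
    - [0,0,0]
    - [0,0,0]
    - [0,0,0]
    - [0,0,0]
    - [0,0,0]
    - [0,0,0]
    - [0,0,0]
  twist:
    - [0,0,0]
    - [0,0,0]
    - [0,0,0]
    - [0,0,0]
    - [0,0,0]
    - [0,0,0]
    - [0,0,0]
    - [0,0,0]
  fingers: 1
  newtons: 25

```text
time_s: 11.17
ee_pos: [0.559, 0.3028, 0.044]
eef_rot: [[-0.951, 0.308, 0.001], [0.308, 0.951, 0.0], [-0.001, 0.0, -1.0]]
contact_force: [-1.3, -0.2, 3.3]
gripper_width: 0.0577
grip_force: 25.0
```

Emit:
drive_tool:
  xyz:
    - [0,0,-0.3]
    - [0,0,-0.7]
    - [0,0,-1.2]
    - [0,0,-1.6]
    - [0,0,-1.6]
    - [0,0,-1.3]
    - [0,0,-0.8]
    - [0,0,-0.4]
  twist:
    - [0,0,0]
    - [0,0,0]
    - [0,0,0]
    - [0,0,0]
    - [0,0,0]
    - [0,0,0]
    - [0,0,0]
    - [0,0,0]

```text
time_s: 11.83
ee_pos: [0.5596, 0.303, 0.1246]
eef_rot: [[-0.951, 0.308, 0.003], [0.308, 0.951, 0.001], [-0.002, 0.002, -1.0]]
contact_force: [0.5, 0.3, -2.3]
gripper_width: 0.0575
grip_force: 25.0
```

Emit:
drive_tool:
  xyz:
    - [-0.1,-0.5,0]
    - [-0.3,-1,0]
    - [-0.5,-1.7,0]
    - [-0.7,-2.3,0]
    - [-0.7,-2.5,0]
    - [-0.7,-2.5,0]
    - [-0.7,-2.5,0]
    - [-0.7,-2.5,0]
  twist:
    - [0,0,0]
    - [0,0,0]
    - [0,0,0]
    - [0,0,0]
    - [0,0,0]
    - [0,0,0]
    - [0,0,0]
    - [0,0,0]

```text
time_s: 12.5
ee_pos: [0.5516, 0.1396, 0.1211]
eef_rot: [[-0.951, 0.308, -0.003], [0.308, 0.951, -0.0], [0.002, -0.001, -1.0]]
contact_force: [0.3, 0.5, -2.1]
gripper_width: 0.0574
grip_force: 25.0
```

Emit:
drive_tool:
  xyz:
    - [-0.7,-2.5,0]
    - [-0.7,-2.5,0]
    - [-0.7,-2.5,0]
    - [-0.7,-2.5,0]
    - [-0.7,-2.5,0]
    - [-0.7,-2.5,0]
    - [-0.7,-2.5,0]
    - [-0.7,-2.5,0]
  twist:
    - [0,0,0]
    - [0,0,0]
    - [0,0,0]
    - [0,0,0]
    - [0,0,0]
    - [0,0,0]
    - [0,0,0]
    - [0,0,0]

```text
time_s: 13.17
ee_pos: [0.5431, -0.0676, 0.1212]
eef_rot: [[-0.951, 0.308, -0.002], [0.308, 0.951, 0.001], [0.002, -0.0, -1.0]]
contact_force: [0.8, 0.4, -1.3]
gripper_width: 0.0575
grip_force: 25.0
```

Emit:
drive_tool:
  xyz:
    - [-0.6,-2.3,0]
    - [-0.4,-1.9,0]
    - [-0.4,-1.4,0]
    - [-0.2,-0.9,0]
    - [-0.1,-0.4,0]
    - [0,0,0]
    - [0,0,0]
    - [0,0,0]
  twist:
    - [0,0,0]
    - [0,0,0]
    - [0,0,0]
    - [0,0,0]
    - [0,0,0]
    - [0,0,0]
    - [0,0,0]
    - [0,0,0]

```text
time_s: 13.83
ee_pos: [0.5396, -0.1359, 0.1223]
eef_rot: [[-0.952, 0.307, -0.0], [0.307, 0.952, 0.0], [0.0, 0.0, -1.0]]
contact_force: [0.7, 0.1, -1.8]
gripper_width: 0.0573
grip_force: 25.0
```

Run:
```python
from h import *
s=env.observe(); print(s['time_s'],s['ee_pos'],s['gripper_width'],s['contact_force'],s['grip_force'])
c=optics.get_calibration('wrist'); im=optics.capture('wrist'); cv2.imwrite('pics/w5.png',im[:,:,::-1])
np.savez('w5.npz',**c)
for b in blobs(im,'brown',800): print(cv2.boundingRect(b),circ(c,b,.016))
ct=optics.get_calibration('top'); t=optics.capture('top'); cv2.imwrite('pics/t5.png',t[:,:,::-1])
for b in blobs(t,'brown',500): print(cv2.boundingRect(b),circ(ct,b,.016))
```

```text
13.8333 [ 0.53956752 -0.1358905   0.12229912] 0.05728803052652887 [ 0.73767747  0.1195719  -1.83457074] 24.999651834805263
(169, 361, 347, 17) [0.7444, -0.1258, 0.4016, 0.7639, -0.0428, 0.0216, 0.5251]
(88, 161, 109, 105) [0.4984, -0.2679, 0.11, 0.4982, -0.2679, 0.1079, 0.1088]
(441, 17, 11, 72) [0.866, -0.3565, 0.1552, 0.8832, -0.3591, 0.02, 0.2311]
```

View pics/w5.png

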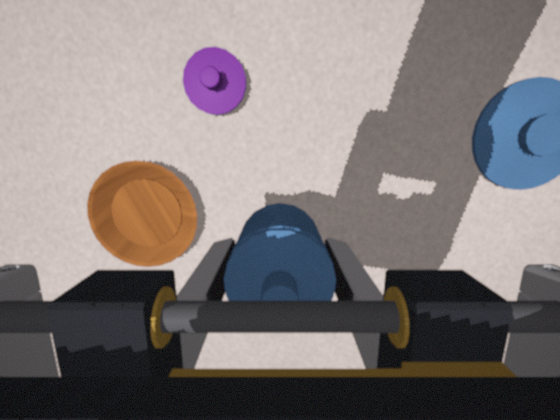

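Saucer in the wrist view at about (143,213), giving (0.498,-0.268). The lid is still seated at (280,265). I'll move over the saucer and lower.

Emit:
drive_tool:
  xyz:
    - [0,-0.7,0]
    - [-0.1,-1.8,0]
    - [0,-2.6,0]
    - [0,-2.8,0]
    - [0,-2.6,0]
    - [0,-1.8,0]
    - [0,-1.0,0]
    - [0,-0.5,0]
  twist:
    - [0,0,0]
    - [0,0,0]
    - [0,0,0]
    - [0,0,0]
    - [0,0,0]
    - [0,0,0]
    - [0,0,0]
    - [0,0,0]

```text
time_s: 14.6
ee_pos: [0.4977, -0.2696, 0.1225]
eef_rot: [[-0.951, 0.309, 0.0], [0.309, 0.951, -0.0], [-0.0, -0.0, -1.0]]
contact_force: [0.3, 0.4, -1.9]
gripper_width: 0.0576
grip_force: 25.0
```

Emit:
drive_tool:
  xyz:
    - [0,0,0.3]
    - [0,0,0.8]
    - [0,0,1.2]
    - [0,0,1.2]
    - [0,0,0.9]
    - [0,0,0.5]
    - [0,0,0.2]
    - [0,0,0]
  twist:
    - [0,0,0]
    - [0,0,0]
    - [0,0,0]
    - [0,0,0]
    - [0,0,0]
    - [0,0,0]
    - [0,0,0]
    - [0,0,0]

```text
time_s: 15.27
ee_pos: [0.4978, -0.2679, 0.0706]
eef_rot: [[-0.952, 0.307, -0.001], [0.307, 0.952, 0.001], [0.001, 0.001, -1.0]]
contact_force: [0.2, -0.1, -1.7]
gripper_width: 0.0574
grip_force: 25.0
```

Remaining: 20 mm.

Emit:
drive_tool:
  xyz:
    - [0,0,0.3]
    - [0,0,0.4]
    - [0,0,0.4]
    - [0,0,0.3]
    - [0,0,0.2]
    - [0,0,0.15]
    - [0,0,0.1]
    - [0,0,0]
  twist:
    - [0,0,0]
    - [0,0,0]
    - [0,0,0]
    - [0,0,0]
    - [0,0,0]
    - [0,0,0]
    - [0,0,0]
    - [0,0,0]

```text
time_s: 15.93
ee_pos: [0.498, -0.2683, 0.0527]
eef_rot: [[-0.951, 0.308, -0.0], [0.308, 0.951, 0.0], [0.0, 0.0, -1.0]]
contact_force: [-0.3, -0.7, -2.5]
gripper_width: 0.0574
grip_force: 25.0
```

Emit:
drive_tool:
  xyz:
    - [0,0,0.05]
    - [0,0,0.05]
    - [0,0,0.05]
    - [0,0,0.05]
    - [0,0,0]
    - [0,0,0]
    - [0,0,0]
    - [0,0,0]
  twist:
    - [0,0,0]
    - [0,0,0]
    - [0,0,0]
    - [0,0,0]
    - [0,0,0]
    - [0,0,0]
    - [0,0,0]
    - [0,0,0]

```text
time_s: 16.6
ee_pos: [0.4981, -0.2684, 0.051]
eef_rot: [[-0.951, 0.308, 0.0], [0.308, 0.951, -0.0], [-0.0, -0.0, -1.0]]
contact_force: [-0.6, 0.5, -1.6]
gripper_width: 0.0576
grip_force: 25.0
```

Emit:
drive_tool:
  xyz:
    - [0,0,0.05]
    - [0,0,0.05]
    - [0,0,0.05]
    - [0,0,0]
    - [0,0,0]
    - [0,0,0]
    - [0,0,0]
    - [0,0,0]
  twist:
    - [0,0,0]
    - [0,0,0]
    - [0,0,0]
    - [0,0,0]
    - [0,0,0]
    - [0,0,0]
    - [0,0,0]
    - [0,0,0]

```text
time_s: 17.27
ee_pos: [0.4982, -0.2685, 0.05]
eef_rot: [[-0.951, 0.308, 0.0], [0.308, 0.951, -0.0], [-0.0, -0.0, -1.0]]
contact_force: [-1.7, 2.7, 5.0]
gripper_width: 0.0572
grip_force: 25.0
```

Contact came at the expected height, so release and rise.

Emit:
drive_tool:
  xyz:
    - [0,0,0]
    - [0,0,0]
    - [0,0,0]
    - [0,0,0]
    - [0,0,0]
    - [0,0,0]
    - [0,0,0]
    - [0,0,0]
  twist:
    - [0,0,0]
    - [0,0,0]
    - [0,0,0]
    - [0,0,0]
    - [0,0,0]
    - [0,0,0]
    - [0,0,0]
    - [0,0,0]
  fingers: -1

```text
time_s: 17.93
ee_pos: [0.4981, -0.2684, 0.0494]
eef_rot: [[-0.951, 0.308, 0.0], [0.308, 0.951, -0.0], [-0.0, -0.0, -1.0]]
contact_force: [0.5, 0.6, 0.1]
gripper_width: 0.0939
grip_force: 0.0
```

Emit:
drive_tool:
  xyz:
    - [0,0,-1]
    - [0,0,-2]
    - [0,0,-3]
    - [0,0,-3]
    - [0,0,-3]
    - [0,0,-3]
    - [0,0,-2]
    - [0,0,-1]
  twist:
    - [0,0,0]
    - [0,0,0]
    - [0,0,0]
    - [0,0,0]
    - [0,0,0]
    - [0,0,0]
    - [0,0,0]
    - [0,0,0]

```text
time_s: 18.6
ee_pos: [0.4993, -0.2693, 0.2341]
eef_rot: [[-0.952, 0.308, 0.005], [0.308, 0.952, -0.004], [-0.006, -0.002, -1.0]]
contact_force: [0.8, 0.1, 0.6]
gripper_width: 0.0938
grip_force: 0.0
```

Run:
```python
from h import *
s=env.observe(); print(s['time_s'],s['ee_pos'],s['gripper_width'],s['contact_force'])
c=optics.get_calibration('wrist'); im=optics.capture('wrist')
for b in blobs(im,'brown',800): print(cv2.boundingRect(b),circ(c,b,.016))
for b in blobs(im,'blue',800): print(cv2.boundingRect(b),circ(c,b,.091))
sc=optics.capture('scene')
cv2.imwrite('pics/m6.png',np.hstack([cv2.resize(im[:,140:420,::-1],(400,600)),cv2.resize(sc[80:200,200:280,::-1],(400,600))]))
```

```text
18.6 [ 0.49933537 -0.26932988  0.23412266] 0.09383572292989613 [0.83980927 0.1201058  0.5770454 ]
(254, 361, 306, 17) [0.8441, -0.1662, 0.493, 0.8738, -0.041, 0.0243, 0.7277]
(242, 153, 79, 78) [0.4985, -0.2676, 0.1095, 0.4983, -0.2676, 0.1069, 0.108]
(256, 175, 50, 54) [0.4955, -0.2677, 0.0619, 0.4961, -0.2681, 0.0546, 0.0607]
(525, 96, 35, 77) [0.5176, 0.0359, 0.0801, 0.5167, 0.0211, 0.0372, 0.0841]
```

View pics/m6.png

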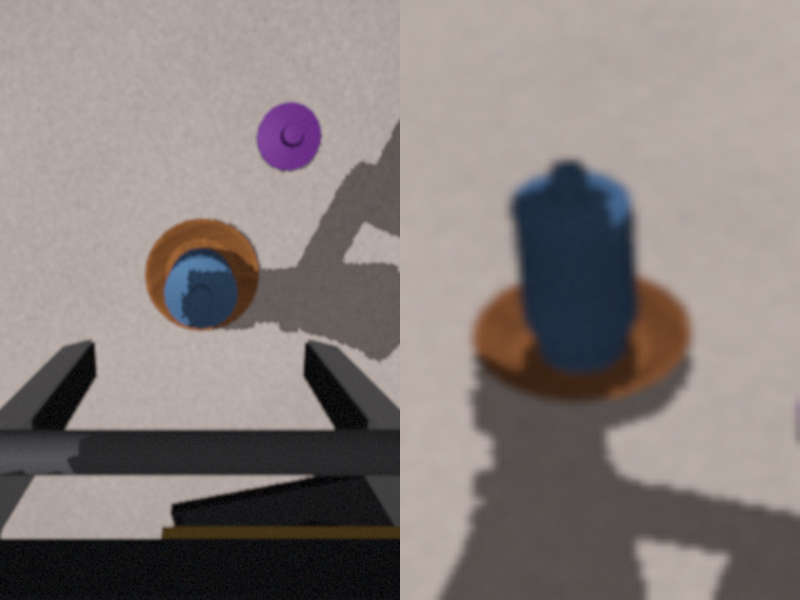

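The covered cup stands upright and centred in the saucer, measured within 3 mm, with the lid level. The robot is clear, so I'll hand in.

```bash
python3 -c "
from plant import env
print(env.hand_in())"
```

```text
the job is handed in; nothing more can be done
None
```

The small lid is seated on the teacup, the covered cup stands upright in the saucer's well, and the job is handed in at about 19 s; the big lid and look-alikes were not touched.

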